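# Click a lino block into the cutting board's bay

### The arm

A 6-joint arm with a two-finger parallel gripper is mounted at the origin on the work surface. World frame = base frame: x ahead of the robot, y to its left, z up, the work surface at z = 0. Lengths are in m, angles in rad, forces in N, time in s.
With the tool pointing down it reaches from about 0.35 to 0.85 m from the base axis. Payload 8.1 kg.
Tool frame: the origin (TCP) lies midway between the tips of the shut fingers; the grasp point (between the pads) lies 19 mm behind it; z points along the fingers, y is the line along which they close (so a half turn about z gives the same grasp; the last joint's range is limited). The gripper opens to 85 mm and grips with 20 to 120 N. Pads are 22 mm wide; open, the fingers measure 114 mm over their backs; the gripper's body (76 mm by 85 mm) begins 54 mm behind the grasp point. The pads swing forward as they close: fully open they stand 13 mm farther back than shut.
Start: joints at [-1.195, 0.13, 1.488, -0, 1.523, -0.085], TCP at [0.267, -0.537, 0.231] pointing down, gripper open.
Joint ranges: [-2.96, 2.96], [-0.89, 2.26], [0.02, 2.5], [-1.34, 4.48], [0, 2.73], [-2.66, 2.66]. Speed limits (rad/s): [2.39, 2.39, 2.79, 3.14, 3.14, 3.14].

### API

Orientations are given as a unit quaternion [w, x, y, z].
In Python, from workcell import ctrl gives the robot as it stands. Calls block until the motion is done:
- ctrl.move_ptp(position, orientation): joint-space move of the TCP to a pose.
- ctrl.line_to(position, orientation=None, feed=0.15): straight line of the TCP; orientation=None keeps the orientation; feed is the mean speed in m/s.
- ctrl.move_joints(angles): joint-space move.
- ctrl.set_gripper(opening): opening from 0.0 (shut) to 1.0 (fully open); the grip force is fixed at half the most; returns when the fingers have stopped.
- ctrl.sleep(seconds).
- ctrl.solve_ik(position, orientation): joint angles nearest the present ones, or None.
- ctrl.state(): the state.
- ctrl.get_image(name): name is "scene" or "top" or "wrist"; returns (picture, depth): 420x560x3 uint8, blue, green, red; 420x560 float32, m along the optical axis (not along the pixel's ray), 0 where there is no reading.
- ctrl.camera_model(name): a dict with "camera_matrix" (3x3 intrinsics, pixels), "R" (3x3) and "t" (3): a world point X has camera coordinates R X + t; the wrist camera has in their place "tool_from_camera" (4x4, takes a point from camera to tool coordinates, whose origin is the TCP and whose axes are the flange's). Camera axes: x right, y down, z forward; pixel columns grow to the right and rows downward; lengths in m; the calibration is good to about 2 mm. The wrist camera is an equidistant fisheye: a pixel r from the principal point sees the ray r / f radians off the axis. A picture is of the moment at which its call begins: read the wrist's pose just before it. camera_model takes no time and is no camera call.
A pose or a line that the arm cannot do raises ctrl.MotionError and nothing moves.
- ctrl.close_job(): hands the job in; it is judged then, once.
The state is a dict: "time_s": time; "joint_positions": joint angles; "qd": joint speeds; "joint_torque": joint torques, N m; "position": TCP position; "orientation": TCP orientation; "contact_force": force on the tool from outside, world axes, zero at the start; "wrist_torque": the same for the moment, N m; "width": opening from 0.0 (shut) to 1.0 (fully open); "finger_force": force on a finger pad.
Only numpy, scipy, OpenCV 4.12 (cv2) and the standard library are available. Lean on these libraries where they do the work, as an engineer would, in place of code of your own. Each camera call takes 0.05 s, during which the arm holds its last target. There are 200 camera calls.

### The job

Take the long, grooved lino block, lay it flat on the cutting board at the open end of the bay with its chamfered nose towards the end stop, and slide it in past the sprung side ball until it clicks and is held, then let go. Push gently: do not ram the block into the stop, lean on the board or disturb the other things on the table.

Things in the scene. Friction and masses are not known exactly. Their poses are not given: they have to be found in the camera images.
- block_center (a point): centre, half-way up, of the loose lino block: wood with grey lino on top, 120 mm long (x) x 50 wide (y) x 30 high, 0.11 to 0.2 kg, right way up. +x points to its nose, the end with 6 mm chamfered corners. In each long side an upright groove, 14 mm wide, 6 mm deep, centred 28 mm ahead of this point. Home, its tail stands 5 to 35 mm clear of the lips
- board: fixed cutting board 240 (x) x 210 (y) x 12 mm, origin under its centre, z up, top 12 mm over the table. On it a bay for the block, 52 mm wide, centred on y = 0, walls 20 mm high above the board; the block slides in along +x. Right wall: a fixed fence at y = -26 mm, x 10 to 95 mm. Left wall at y = +26 mm and end stop: one L-shaped metal piece. Never press the block on the L-piece with over 28 N
- bay_mouth (a point): fixed point on the board's top and the bay's centre line, 20 mm behind the board's centre (board x = -20 mm); axes as the board's. The two walls' flared lips begin 3 mm (right) and 18 mm (left, middle setting) ahead of it, some 75 mm apart there, narrowing to 52. All the board on the -x side of it is clear: lay the block there, nose at the lips (its tail may overhang the board), then slide it in
- stop_nominal (a point): fixed point on the board's top and the bay's centre line where the end stop's face is at its middle setting (board x = 85 mm). The L-piece (stop, ball and left wall together) has been clamped up to 15 mm nearer or farther along x than this, differently each time and not measured: feel for it. Home, the block's nose is 1.5 mm short of the stop
- ball (a joint): 20 mm steel ball in the left wall, 33.5 mm before the stop, centre 14 mm above the board's top, sprung (0.3 N/mm, 1.8 N preload). 0 = out, 7 mm into the bay; grows as it is pushed into the wall (m): about 0.005 while the block's side rides on it, 0.002 once dropped into the groove (clicked). Passing it takes a push of some 5 to 14 N, which falls off at the click, then the stop is met
- square_block: square mounted lino block 80 x 80 x 30 mm, no grooves: it does not belong in the bay. Loose; leave it. Origin under its centre
- eraser: black rubber eraser 45 x 20 x 12 mm lying on the cutting board to the right of the fence. Loose; leave it. Origin under its centre
- tape: roll of masking tape lying flat, 110 mm across, 25 mm high. Loose; leave it. Origin under its centre
- brayer: ink roller with wooden handle, about 160 mm long, 40 mm high. Loose; leave it. Origin under the middle of its roller
- gouge: lino gouge with wooden handle, 145 mm long, 20 mm high. Loose; leave it. Origin under the middle
- pencil: pencil 185 mm long, 8 mm thick. Loose; leave it. Origin under the middle
There are look-alikes about, which are no part of the job. Leave any orange, turquoise or yellow look-alike of the part that bears block_center alone.

How it is judged:
On the way, in this order (a step that is already met when the one before it is completed fails the run):
1. the block lies flat on the board in line with the bay, still ahead of the ball (z of block_center in the frame of board below 0.0315 m and angle between block_center's own z axis and vertical below 0.06 rad and x of block_center in the frame of board between -0.11 and 0 m and y of block_center in the frame of board between -0.02 and 0.02 m and angle between the x axis of block_center and the x axis of board, either way round below 0.2 rad and value of joint ball below 0.004 m), for 0.05 s.
2. the block, flat on the board, slides in with the ball pushed aside (z of block_center in the frame of board below 0.0315 m and angle between block_center's own z axis and vertical below 0.06 rad and y of block_center in the frame of board between -0.006 and 0.006 m and angle between the x axis of block_center and the x axis of board, either way round below 0.06 rad and value of joint ball above 0.004 m), for 0.05 s.
At the end, for the whole second after the job is handed in: the block lies flat in the bay, nose first, in line with it (within 6 mm and 0.06 rad), the ball has dropped into its groove (ball between 1.0 and 3.4 mm), its centre 5 to 43 mm ahead of the board's centre; it is at rest and released (z of block_center in the frame of board below 0.0315 m and angle between block_center's own z axis and vertical below 0.06 rad and y of block_center in the frame of board between -0.006 and 0.006 m and angle between the x axis of block_center and the x axis of board, either way round below 0.06 rad and x of block_center in the frame of board between 0.005 and 0.043 m and value of joint ball between 0.001 and 0.0034 m and linear speed of block below 0.01 m/s and contact force between the fingers and block below 0.1 N); the robot touches nothing.
It fails at once if the block is pressed on the L-piece (stop, left wall and ball) with more than 28 N (contact force between block and lstop above 28 N).
It fails at once if the robot presses on the board or its bay with more than 20 N (contact force between the arm and board above 20 N).
It fails at once if another loose thing is moved by more than 30 mm (distance of any of square_block, eraser, tape, brayer, gouge, pencil from where it was at the start of the episode above 0.03 m).
It also fails if it takes over 58 s, if anything falls off the work surface, if the arm or the gripper's body presses on something with over 40 N, if the wrist force passes 120 N, or if a joint passes its speed limit or range.

## Working session

There is one attempt and no reset: what is moved stays moved. The work goes in short steps, each a Python script; the robot and the scene stay as the last script left them, time stands still between calls to the robot, and variables do not carry over. Pictures are saved under pics/ and viewed, at most 10 in all, crops included, and the job is handed in when it is done.

```bash
ls; mkdir -p pics
python3 - <<'E'
from workcell import ctrl
import cv2,numpy as np
for n in("scene","top"):
    im,d=ctrl.get_image(n); cv2.imwrite(f"pics/{n}.png",im); np.save(f"pics/{n}_d.npy",d)
    m=ctrl.camera_model(n); print(n,{k:np.round(v,3).tolist() if not isinstance(v,str) else v for k,v in m.items()})
s=ctrl.state(); print(s)
E
```

```text
pics
scene {'camera_matrix': [[462.559, 0.0, 284.958], [0.0, 462.559, 207.203], [0.0, 0.0, 1.0]], 'R': [[0.534, 0.846, -0.011], [0.629, -0.406, -0.664], [-0.566, 0.347, -0.748]], 't': [-0.27, -0.299, 1.468]}
top {'camera_matrix': [[513.473, 0.0, 284.021], [0.0, 513.473, 205.311], [0.0, 0.0, 1.0]], 'R': [[-0.018, -1.0, -0.009], [-0.984, 0.019, -0.177], [0.177, 0.005, -0.984]], 't': [0.005, 0.552, 1.326]}
{'time_s': 0.1, 'joint_positions': array([-1.19540055e+00,  1.31134357e-01,  1.48917168e+00, -8.06619404e-06,
        1.52299819e+00, -8.53840953e-02]), 'qd': array([-0.00040415, -0.00038636, -0.00240399, -0.00021386, -0.00235742,
       -0.00041298]), 'joint_torque': array([ 4.10122102e-04, -5.70947564e+01, -5.01942551e+01, -2.98576542e-04,
        8.02416354e-03, -3.57929059e-05]), 'position': array([ 0.26663078, -0.53694585,  0.23031952]), 'orientation': array([-8.46224053e-04,  9.73577024e-01,  2.28357279e-01, -1.27645818e-04]), 'contact_force': array([-0.27582954, -0.66063694,  0.26400718]), 'wrist_torque': array([ 0.01779369, -0.04437247, -0.01843092]), 'finger_force': 0.0, 'width': 1.0036646486987082}
```

View pics/top.png

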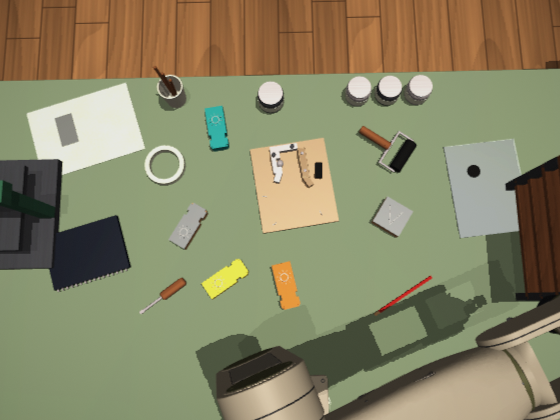

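View pics/scene.png

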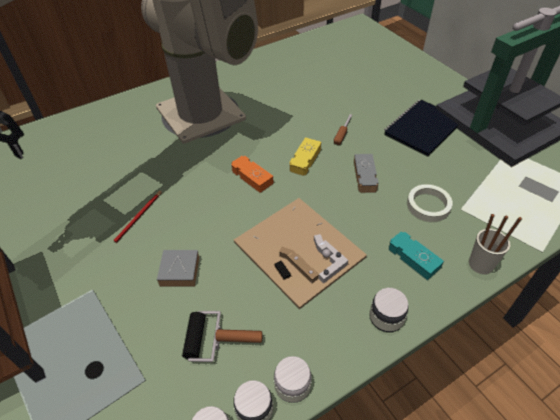

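Candidates in the top view: grey grooved block (188,226), square grey block (392,217), turquoise (216,128), yellow (225,279) and orange (285,285) look-alikes, and the print on the paper (66,130). I choose the grey one at (188,226). Next I'll measure and check it in a crop.

```bash
cat > h.py <<'E'
import cv2,numpy as np
from workcell import ctrl
def ray(n,uv,z):
    m=ctrl.camera_model(n);K,R,t=[np.array(m[k]) for k in("camera_matrix","R","t")]
    uv=np.atleast_2d(np.float64(uv));c=-R.T@t
    d=np.c_[uv,np.ones(len(uv))]@np.linalg.inv(K).T@R
    return c+d*((z-c[2])/d[:,2])[:,None]
def big(mask):
    c,_=cv2.findContours(mask.astype(np.uint8),cv2.RETR_EXTERNAL,cv2.CHAIN_APPROX_NONE)
    return max(c,key=cv2.contourArea)[:,0]
E
python3 - <<'E'
from h import *
im=cv2.imread("pics/top.png");d=np.load("pics/top_d.npy")
# board: hue orange/tan
hsv=cv2.cvtColor(im,cv2.COLOR_BGR2HSV)
print("hsv board",hsv[215,290],"block",hsv[226,185],"table",hsv[226,130])
m=np.zeros(im.shape[:2],bool);m[130:240,240:345]=True
bm=m&(hsv[...,0]<22)&(hsv[...,1]>70)&(hsv[...,2]>120)
c=cv2.convexHull(big(bm));P=ray("top",c[:,0],0.012)[:,:2]
r=cv2.minAreaRect(P.astype(np.float32)*1000);print("board",r,cv2.boxPoints(r).tolist())
m[:]=False;m[195:255,160:215]=True
gm=m&(hsv[...,1]<50)&(hsv[...,2]>70)
g=big(gm);P=ray("top",g,0.03)[:,:2];r=cv2.minAreaRect(P.astype(np.float32)*1000);print("block",r,gm.sum())
a=cv2.resize(im[190:260,150:225],None,fx=5,fy=5,interpolation=cv2.INTER_CUBIC)
b=cv2.resize(im[135:235,245:345],(350,350),interpolation=cv2.INTER_CUBIC)
s=cv2.imread("pics/scene.png")
cv2.imwrite("pics/crop.png",np.hstack([a[:350,:375],b]))
E
```

```text
hsv board [ 18  85 230] block [ 26  10 171] table [ 42  63 158]
board ((616.9471435546875, -31.881591796875), (240.54495239257812, 210.65765380859375), 8.160592079162598) [[482.9412841796875, 55.30823516845703], [512.84375, -153.21632385253906], [750.9530029296875, -119.07141876220703], [721.050537109375, 89.45314025878906]]
block ((507.76873779296875, 256.69671630859375), (52.13256072998047, 122.34507751464844), 58.684261322021484) 830
```

View pics/crop.png

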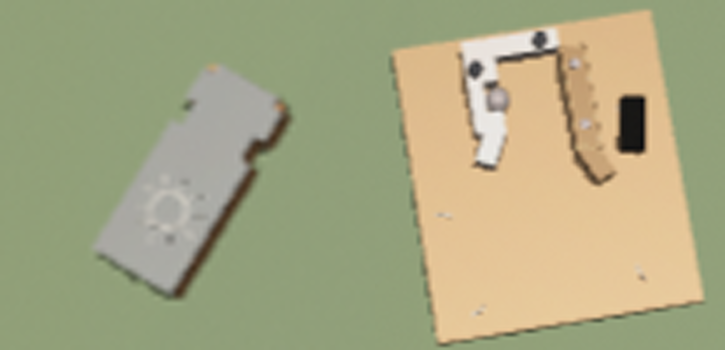

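The crop shows the grey block with grooves near its upper-right end, where the wooden chamfers are, so the nose points to world yaw about -31°. The board's L-piece and ball are at its far end, at yaw about 8°. I'll pick it up now.

```bash
cat >> h.py <<'E'
def q(deg):
    a=np.radians(deg)/2; return [0.0,np.cos(a),np.sin(a),0.0]   # Rz(deg)*Rx(pi)
BC=np.array([.6169,-.0319]);BY=8.16
def B(x,y,z):  # board frame -> world, z above table
    c,s=np.cos(np.radians(BY)),np.sin(np.radians(BY)); return [BC[0]+c*x-s*y,BC[1]+s*x+c*y,z]
def bf(p):
    c,s=np.cos(np.radians(BY)),np.sin(np.radians(BY)); d=np.array(p[:2])-BC; return np.array([c*d[0]+s*d[1],-s*d[0]+c*d[1]])
E
python3 - <<'E'
from h import *
yb=-31.3+180; X=[.5078,.2567]
print(ctrl.solve_ik([*X,.003],q(yb)),ctrl.solve_ik(B(-.085,0,.016),q(BY+180)))
ctrl.move_ptp([*X,.15],q(yb)); ctrl.line_to([*X,.003],feed=.1)
print(ctrl.state()["contact_force"])
ctrl.set_gripper(0.0)
s=ctrl.state();print(s["width"],s["finger_force"],s["time_s"],s["position"])
ctrl.line_to([*X,.12],feed=.12)
s=ctrl.state();print(s["width"],s["finger_force"],s["contact_force"],s["time_s"])
for n in("scene","top"): cv2.imwrite(f"pics/{n}2.png",ctrl.get_image(n)[0])
a=cv2.imread("pics/scene2.png")[60:300,220:500];b=cv2.imread("pics/top2.png")[150:390,130:410]
cv2.imwrite("pics/lift.png",cv2.resize(np.hstack([a,b]),(784,336)))
E
```

```text
[ 3.77944024e-01  2.77260737e-01  1.76301101e+00 -4.44089210e-16
  1.10132091e+00 -6.46564247e-01] [-1.78260594e-01  1.73142420e-01  1.85766158e+00 -4.44089210e-16
  1.11078865e+00 -1.89147579e+00]
[ 0.4120658  -0.24259284  0.73703722]
0.5734493933711196 63.675827980041504 5.075 [0.50829107 0.25691946 0.00364327]
0.5718988705096929 63.012614250183105 [-0.17452577  0.39052064 -1.8682385 ] 6.2
```

View pics/lift.png

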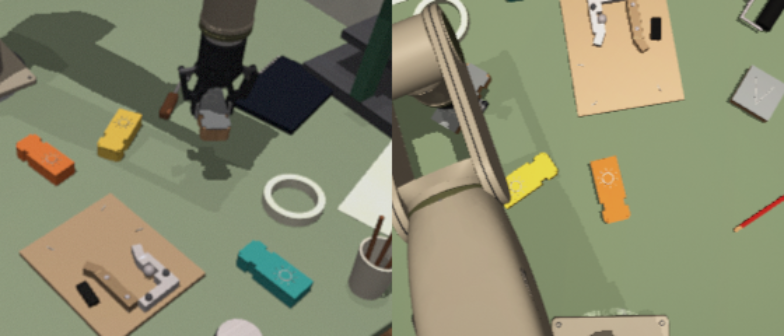

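The lifted block is in the fingers (left half, about (213,112)), level and held firmly. Now I'll lay it on the board.

Run:
```python
from h import *
Q=q(BY+180)
ctrl.move_ptp(B(-.085,0,.12),Q); ctrl.line_to(B(-.085,0,.04),feed=.12)
f0=ctrl.state()["contact_force"]
z=.019
while z>.0135:
    ctrl.line_to(B(-.085,0,z),feed=.03); f=ctrl.state()["contact_force"]-f0
    print(round(z,4),f.round(2))
    if f[2]>2: break
    z-=.001
ctrl.set_gripper(0.75); ctrl.sleep(.2); 
p=ctrl.state()["position"]; ctrl.line_to([p[0],p[1],.12],feed=.15)
ctrl.move_ptp(B(-.22,0,.15),Q)
im,_=ctrl.get_image("top");cv2.imwrite("pics/top3.png",im);cv2.imwrite("pics/sc3.png",ctrl.get_image("scene")[0])
cv2.imwrite("pics/placed.png",np.hstack([cv2.resize(im[130:260,230:350],(400,433)),cv2.resize(cv2.imread("pics/sc3.png")[160:290,220:340],(400,433))]))
print(ctrl.state()["time_s"])
```

```text
0.019 [-0.66 -0.01 -0.1 ]
0.018 [ 0.14  0.45 -0.85]
0.017 [0.45 0.75 0.47]
0.016 [-0.48 -0.22 -0.49]
0.015 [-2.96 -0.14  6.52]
12.1833
```

View pics/placed.png

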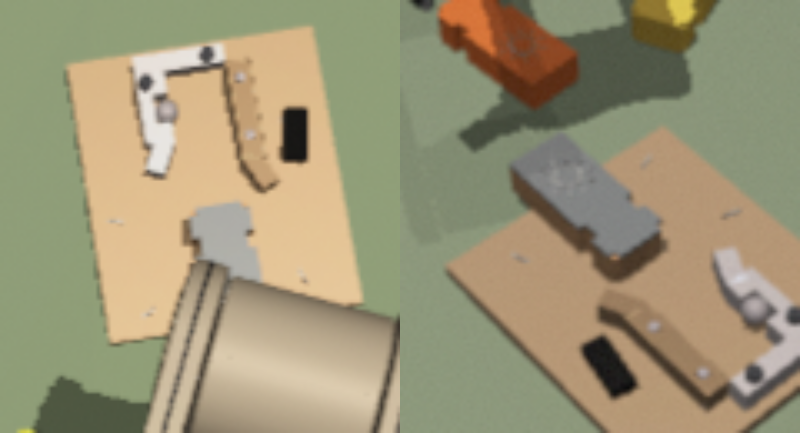

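The block lies flat, nose end at about (222,207) in the left half, pointing into the bay. I'll measure its lateral offset, the walls and the stop before pushing.

Run:
```python
from h import *
def crop(x,y): return [230+x*.3,130+y*.3]
r=lambda pts,z:[bf(p).round(4).tolist() for p in ray("top",[crop(*p) for p in pts],z)]
print("nose corners L,R",r([(192,212),(249,205)],.042),"side R back",r([(259,275)],.042))
print("walls top: L inner",r([(172,100),(172,125)],.032),"R inner",r([(226,75),(237,150)],.032),"ball",r([(166,110)],.034),"stop edge",r([(195,70)],.032))
im=cv2.imread("pics/top3.png");hsv=cv2.cvtColor(im,cv2.COLOR_BGR2HSV)
m=np.zeros(im.shape[:2],bool);m[188:214,280:315]=True
gm=m&(hsv[...,1]<45)
for v in range(192,210,2):
    u=np.where(gm[v])[0]
    if len(u): print(v,u.min(),u.max(),[bf(p).round(4).tolist() for p in ray("top",[[u.min()-.5,v],[u.max()+.5,v]],.042)])
```

```text
nose corners L,R [[-0.029, 0.0209], [-0.0307, -0.0257]] side R back [[-0.0888, -0.024]]
walls top: L inner [[0.069, 0.0217], [0.048, 0.0251]] R inner [[0.0828, -0.0259], [0.0184, -0.0243]] ball [[0.0608, 0.028]] stop edge [[0.0912, -0.0012]]
192 290 303 [[-0.0254, 0.0151], [-0.0316, -0.0222]]
194 289 304 [[-0.0304, 0.0187], [-0.0374, -0.024]]
196 287 304 [[-0.035, 0.0249], [-0.0429, -0.0231]]
198 287 305 [[-0.0404, 0.0258], [-0.0487, -0.0248]]
200 287 303 [[-0.0459, 0.0267], [-0.0533, -0.0186]]
202 290 303 [[-0.0526, 0.0196], [-0.0587, -0.0176]]
204 290 306 [[-0.058, 0.0205], [-0.0654, -0.0247]]
206 290 306 [[-0.0634, 0.0214], [-0.0708, -0.0238]]
208 292 307 [[-0.0697, 0.0169], [-0.0766, -0.0255]]
```

Aligned within about 1 mm, and the stop looks to be near board x≈0.09. Now I'll push on the tail with shut fingers, stepping under force control.

```bash
cat > push.py <<'E'
from h import *
Q=q(BY+180); ex=np.array([np.cos(np.radians(BY)),np.sin(np.radians(BY)),0])
ctrl.set_gripper(0.0)
Z=.020
ctrl.line_to(B(-.185,0,Z),Q,feed=.15); ctrl.sleep(.2)
f0=np.mean([ctrl.state()["contact_force"] for _ in range(3)],axis=0)
x=-.18; peak=0; log=[]; why="far"
while x<.0:
    ctrl.line_to(B(x,0,Z),feed=.05 if x<-.1 else .02)
    s=ctrl.state(); F=-(s["contact_force"]-f0)@ex; log.append((round(x*1e3,1),round(float(F),1)))
    peak=max(peak,F)
    if F>17: why="high";break
    if peak>5 and F<.4*peak and x>-.075: why="drop";break
    if s["time_s"]>42: why="time";break
    x+=.006 if x<-.105 else .001
print(why,log,s["time_s"],bf(s["position"]))
E
python3 push.py
```

```text
drop [(-180.0, 0.9), (-174.0, 1.0), (-168.0, 1.3), (-162.0, 1.3), (-156.0, 0.9), (-150.0, 1.6), (-144.0, 0.9), (-138.0, 0.3), (-132.0, 0.6), (-126.0, 0.4), (-120.0, 1.3), (-114.0, 0.9), (-108.0, 1.1), (-102.0, 1.2), (-101.0, 1.1), (-100.0, 1.2), (-99.0, 1.1), (-98.0, 1.1), (-97.0, 1.3), (-96.0, 1.1), (-95.0, 0.9), (-94.0, 0.6), (-93.0, 0.6), (-92.0, 0.5), (-91.0, 1.7), (-90.0, 1.0), (-89.0, 0.6), (-88.0, 1.4), (-87.0, 1.5), (-86.0, 0.6), (-85.0, 1.3), (-84.0, 1.3), (-83.0, 1.2), (-82.0, 0.7), (-81.0, 0.9), (-80.0, 1.7), (-79.0, 0.4), (-78.0, 0.6), (-77.0, 0.9), (-76.0, 1.4), (-75.0, 1.2), (-74.0, 0.3), (-73.0, 0.3), (-72.0, 1.0), (-71.0, 3.2), (-70.0, 7.1), (-69.0, 7.6), (-68.0, 6.5), (-67.0, 6.4), (-66.0, 6.1), (-65.0, 6.5), (-64.0, 5.6), (-63.0, 4.1), (-62.0, 3.6), (-61.0, 3.2), (-60.0, 3.9), (-59.0, 3.6), (-58.0, 2.6)] 28.775 [-5.78518978e-02 -2.99962796e-05]
```

The peak at TCP x=-70 is the ball riding up the nose, and it now rides on the side with about 3 N of friction. The groove click should come near x≈-40. I'll continue.

```bash
cat > p2.py <<'E'
from h import *
Q=q(BY+180); ex=np.array([np.cos(np.radians(BY)),np.sin(np.radians(BY)),0]); Z=.020
f0=None; x=-.057; log=[]; low=0; why="far"
while x<-.026:
    ctrl.line_to(B(x,0,Z),feed=.02)
    s=ctrl.state(); F=-s["contact_force"]@ex; log.append((round(x*1e3,1),round(float(F),1)))
    if F>14 or (low>=2 and F>5.5): why="rise";break
    if x>-.046 and F<1.8: low+=1
    if s["time_s"]>46: why="time";break
    x+=.001 if x<-.046 else .0005
print(why,low,log,s["time_s"],bf(s["position"]))
E
python3 p2.py
```

```text
rise 13 [(-57.0, 2.3), (-56.0, 2.5), (-55.0, 2.8), (-54.0, 1.5), (-53.0, 2.6), (-52.0, 1.9), (-51.0, 2.3), (-50.0, 1.0), (-49.0, 1.5), (-48.0, 3.2), (-47.0, 1.8), (-46.0, 1.4), (-45.5, 2.3), (-45.0, 3.2), (-44.5, 2.7), (-44.0, 2.9), (-43.5, 2.0), (-43.0, 1.4), (-42.5, 2.5), (-42.0, 1.5), (-41.5, 0.8), (-41.0, 1.0), (-40.5, 0.4), (-40.0, 0.4), (-39.5, 0.6), (-39.0, 1.0), (-38.5, 0.0), (-38.0, 0.9), (-37.5, -0.6), (-37.0, 0.3), (-36.5, 3.0), (-36.0, 5.1), (-35.5, 7.2)] 37.025 [-0.03614589 -0.00017605]
```

The force fell at x≈-41 (the click) and the stop was met gently at -36.5. I'll back off and look.

Run:
```python
from h import *
ctrl.line_to(B(-.075,0,.020),feed=.08); ctrl.line_to(B(-.12,0,.12),feed=.2)
ctrl.move_ptp(B(-.24,0,.17),q(BY+180))
im,_=ctrl.get_image("top");s,_=ctrl.get_image("scene");cv2.imwrite("pics/top4.png",im)
hsv=cv2.cvtColor(im,cv2.COLOR_BGR2HSV)
cv2.imwrite("pics/home.png",np.hstack([cv2.resize(im[130:230,245:345],(400,400),interpolation=cv2.INTER_CUBIC),cv2.resize(s[195:295,260:360],(400,400),interpolation=cv2.INTER_CUBIC)]))
print(ctrl.state()["time_s"])
```

```text
39.05
```

View pics/home.png

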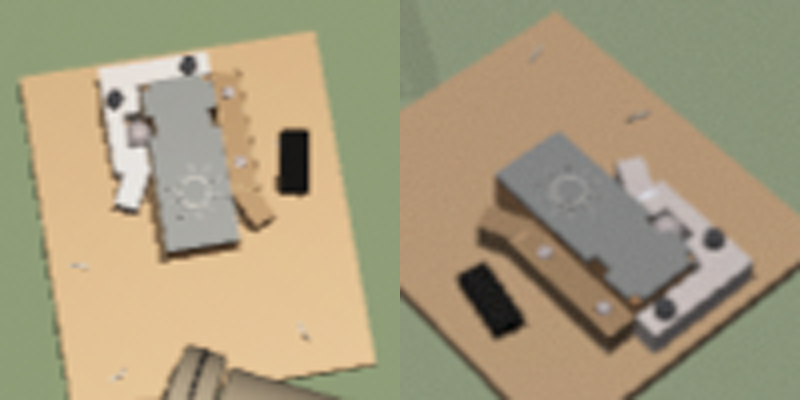

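The block is flat in the bay, nose at the stop (left half, about (178,82)), the ball sitting in its groove at (140,130). The arm is clear and the eraser is undisturbed.

```bash
python3 -c "
from workcell import ctrl
print(ctrl.close_job())"
```

```text
the job is handed in; nothing more can be done
None
```

I slid the grey grooved block into the bay until the ball clicked into its groove, let go, and handed the job in; the last picture shows it seated, but no verdict came back.

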